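# Reset a tripped breaker on the bench power box

## Task

One of the three breakers on the grey power box has tripped: its lever stands about upright, while one neighbour is on (leaning away from you) and the other was switched off on purpose. Reset the tripped one: push its lever off, right through the springy resistance of the latch until it comes firmly against its end, then throw it fully on and let go. Press the lever with no more than about 20 N (some 17 N is plenty), and leave the other two levers and the things lying around as they are.

Things in the scene. Friction and masses are not known exactly. Their poses are not given: they have to be found in the camera images.
- lever (a joint): Angle of the tripped lever (rad): 0 upright (starts within 0.1 of it), positive towards ON (stop at 0.62), negative towards OFF. It moves with friction (2 N at 50 mm from the pivot) and stays where it is left. While tripped, a bolt blocks its way to ON at 0.1 to 0.47; if it stops there, the latch was not reset.
- breaker_tripped: Tripped breaker, black bezel 86 x 46 mm; origin on the lid under its middle. Pushed OFF, the lever meets a latch at -0.15 to -0.52 rad (hidden, differs each start) that takes 8.5 N in all at 50 mm from the pivot for about 5 mm; then it is reset for good and a stiff buffer (13 N per mm) ends the travel at -0.25 to -0.7. A push of 17 N near the top has surely reset it.
- lever_top (a point): Middle of the top end of the tripped lever: a plain, smooth white round bat, 14 mm thick with a rounded end, standing 65 mm out from its pivot (about 55 mm above the black bezel of its breaker). z points along the lever away from the pivot.
- lever_pivot (a point): Pivot of the tripped lever, 12 mm above the power box's lid. Its axes are those of the power box: x is the way the lever's top moves to ON (away from the robot), -x the way to OFF, y the hinge line along the row of breakers, z up.
- lever_on (a joint): Angle of the neighbouring lever that is on (same kind, same sense); stays at about 0.58.
- lever_off (a joint): Angle of the neighbouring lever that is off (same kind, same sense); stays at about -0.58.
- lever_on_top (a point): Middle of the top end of the lever that is on, same shape.
- lever_off_top (a point): Middle of the top end of the lever that is off, same shape.
- power_box: Grey steel power box, 200 mm (x) by 270 mm (y), lid 85 mm above the bench, fixed. Origin at the centre of its underside; the front (-x, vent slits) faces the robot, cable glands at the back. Three breakers, 11 mm proud of the lid, stand in a row along its y axis, 70 mm apart (the order differs).
- pen: Blue pen, 148 mm long and 10 mm thick, lying on the lid 75 mm in front of the breakers' line, along the row. Not to be moved.
- petri: Closed petri dish, 58 mm across and 15 mm high, on the bench about 200 mm to the +y side of the power box's centre. Not to be moved.
- tape: Roll of tape lying flat, 104 mm across and 25 mm high, on the bench behind the power box. Not to be moved.
- cotton_buds: Round tub of cotton buds, 77 mm across and 80 mm high, at the back right. Not to be moved.

How it is judged (in metres and radians):
On the way, in this order (a step that is already met when the one before it is completed fails the run):
1. the tripped lever has been pushed well towards off (value of joint lever below -0.2 rad), for 0.1 s.
2. the lever has been thrown fully on (value of joint lever above 0.52 rad), for 0.1 s.
At the end, for the whole second after the job is handed in: The tripped breaker's lever rests at the ON end (its angle above 0.52 rad), released; the other two levers are still on (above 0.48) and off (below -0.46) (value of joint lever above 0.52 rad and velocity of joint lever below 0.05 rad/s and value of joint lever_on above 0.48 rad and value of joint lever_off below -0.46 rad); the robot touches nothing.
It fails at once if the tripped lever is pressed with more than 22 N (contact force between any of the fingers, the arm and lever above 22 N).
It fails at once if another lever is moved off its place (value of joint lever_on below 0.48 rad or value of joint lever_off above -0.46 rad).
It fails at once if a thing lying around is shifted by more than 20 mm (distance of any of pen, petri, tape, cotton_buds from where it was at the start of the episode above 0.02 m).
It also fails if it takes over 42 s, if anything falls off the work surface, if the arm or the gripper's body presses on something with over 40 N, if the wrist force passes 120 N, or if a joint passes its speed limit or range.

## Robot

A 7-joint arm with a two-finger parallel gripper is mounted at the origin on a cart in front of the work surface, level with it; the furniture and walls round the work are solid. World frame = base frame: x ahead of the robot, y to its left, z up, the work surface at z = 0. Lengths are in mm, angles in degrees, forces in N, time in s.
With the tool pointing down it reaches from about 425 to 950 mm from the base axis. Payload 4.7 kg.
Tool frame: the origin (TCP) lies at the very end of the fingers, on their centre line; the grasp point (between the pads) lies 19 mm behind it; z points along the fingers, y is the line along which they close (so a half turn about z gives the same grasp; the last joint's range is limited). The gripper opens to 85 mm and grips with 20 to 120 N. Pads are 22 mm wide; open, the fingers measure 114 mm over their backs; the gripper's body (76 mm by 85 mm) begins 54 mm behind the grasp point. The pads swing forward as they close: fully open they stand 13 mm farther back than shut.
Start: joints at [68.245, 26.849, -2.785, 87.806, 1.381, 65.374, -4.715], TCP at [232.01, -633.893, 231.335] pointing down, gripper open.
Joint ranges: [-148.3, 148.3], [-19.14, 114.17], [-79.39, 73.82], [5.75, 140.21], [-59.74, 239.74], [12.07, 113.84], [-152.46, 152.46]. Speed limits (degrees/s): [147.25, 147.25, 180, 180, 180, 180, 180].

## Interface

Orientations are given as a 3x3 rotation matrix whose columns are the frame's x, y, z axes.
In Python, from cell import monitor, imaging, ticket gives the robot as it stands.
- The arm moves only by the tool move_arm, never from a script. Its argument "series" is text: rows parted by semicolons, each of 7 numbers parted by spaces: the shift along the tool's x, y, z in m, then the turn, a rotation vector about the tool's x, y, z in rad, then the finger opening in m, from 0 to 0.0854. A call has exactly 5 rows; each row shifts and turns the commanded pose from where the row before left it, along the tool's axes as they then stand; what a row does not reach is not made up. A row lasts 1/12 s, in which the tool goes at most 41.7 mm and 7.16 degrees, less where a joint would pass 70% of its speed; a pose out of reach is approached as far as the arm can. A call is refused whole if a number of a shift passes 0.0417 or a number of a turn 0.125, either way. A call with a gripper value outside its range is refused whole. The fingers move at their own pace and stop on an object; the grip force is fixed at half the most. Time passes only in rows, so rows that do not move let the fingers close, or fill a call up. It gives the time, the measured TCP pose, the force, the opening and the grip force at its end, in the units of the state.
- monitor.state(): the state, without advancing time (a new reading comes with each control period).
- imaging.camera(name): name is "scene" or "side" or "wrist"; returns the picture (384x512x3 uint8, red, green, blue); there is no depth.
- imaging.calibration(name): a dict with "fovy" (degrees; the focal length in pixels is half the picture's height over the tangent of half this angle, whatever the lens; pixels are square), "cx", "cy" (the principal point, pixels), "origin" and "attitude" of the camera in the world. Camera axes: x right, y down, z forward; pixel columns grow to the right and rows downward; lengths in mm; the calibration is good to about 2 mm. A picture is of the moment at which its call begins: read the wrist's pose just before it. calibration takes no time and is no camera call; for the wrist camera it gives the pose at the moment of the call.
- ticket.finish_job(): hands the job in; it is judged then, once.
The state is a dict: "time_s": time; "joint_positions": joint angles; "joint_vel": joint speeds; "effort": joint torques, N m; "tcp_pos": TCP position; "ee_rot": TCP orientation; "wrist_force": force on the tool from outside, world axes, zero at the start; "torque": the same for the moment, N m; "finger_gap": finger opening in mm; "grip_force": force on a finger pad.
Only numpy, scipy, OpenCV 4.12 (cv2) and the standard library are available. Lean on these libraries where they do the work, as an engineer would, in place of code of your own. Each camera call takes 0.05 s, during which the arm holds its last target. There are 200 camera calls.

## Working session

There is one attempt and no reset: what is moved stays moved. The work goes in short steps, Python scripts to look and compute and a tool call to move; the robot and the scene stay as the last step left them, time stands still between calls to the robot, and variables do not carry over. Pictures are saved under pics/ and viewed, at most 10 in all, crops included, and the job is handed in when it is done.

Besides the shell and the picture viewer there is one more tool, called after "Request:" as a command line: name --argument value ..., lists and objects as JSON in quotes. move_arm: Moves the arm, as the interface text tells. Its arguments: {"type":"object","properties":{"series":{"type":"string"}},"required":["series"]}

```bash
mkdir -p pics; cat > h.py <<'E'
import numpy as np, cv2
from cell import monitor, imaging, ticket
def ray(n,u,v,c=None):
    c=c or imaging.calibration(n); f=192/np.tan(np.radians(c["fovy"])/2)
    d=np.array(c["attitude"])@np.array([(u-c["cx"])/f,(v-c["cy"])/f,1]); return np.array(c["origin"]),d/np.linalg.norm(d)
def onz(n,u,v,z,c=None):
    o,d=ray(n,u,v,c); return o+d*(z-o[2])/d[2]
def proj(n,p):
    c=imaging.calibration(n); f=192/np.tan(np.radians(c["fovy"])/2)
    q=np.array(c["attitude"]).T@(np.array(p)-np.array(c["origin"])); return c["cx"]+f*q[0]/q[2],c["cy"]+f*q[1]/q[2]
def tri(a,b):
    (o,d),(p,e)=a,b
    s=np.linalg.lstsq(np.c_[d,-e],p-o,rcond=None)[0]; A=o+s[0]*d;B=p+s[1]*e
    return (A+B)/2,np.linalg.norm(A-B)
def snap(n,name):
    im=imaging.camera(n); cv2.imwrite(f"pics/{name}.png",im[:,:,::-1]); return im
E
python3 - <<'E'
from h import *
a=snap("scene","s0");b=snap("side","d0")
cv2.imwrite("pics/both.png",np.hstack([a,b])[:,:,::-1])
for n in("scene","side"):print(imaging.calibration(n))
print(monitor.state())
E
```

```text
{'fovy': 42.71431691301285, 'cx': 254.40255018562323, 'cy': 191.63523272716904, 'origin': array([  12.53874657, -946.82389188, 1018.44813827]), 'attitude': array([[ 0.74572161, -0.4900953 ,  0.45133787],
       [-0.66622889, -0.54222904,  0.51198314],
       [-0.00619203, -0.68249122, -0.73086756]])}
{'fovy': 43.409153000095436, 'cx': 258.0765877060387, 'cy': 192.22900260895668, 'origin': array([301.1961626 , 531.48238131, 834.50033409]), 'attitude': array([[-0.95202907, -0.19012192,  0.2397797 ],
       [-0.30598846,  0.60021876, -0.73899154],
       [-0.00342178, -0.77691125, -0.62960082]])}
{'time_s': 0.1, 'joint_positions': array([68.24492359, 26.89440832, -2.7843391 , 87.86718355,  1.38272075,
       65.37461796, -4.71704462]), 'joint_vel': array([ 0.03184792, -0.12740017, -0.01149731, -0.11743411,  0.01056628,
        0.07666543, -0.01957085]), 'effort': array([ 1.67557006e-03, -5.11511528e+01, -4.71477199e-02, -2.38390750e+01,
        1.07116567e-02,  4.33560926e-03,  2.67648500e-05]), 'tcp_pos': array([ 231.78657532, -633.39784635,  230.34383961]), 'ee_rot': array([[ 9.39093481e-01,  3.43661088e-01, -7.00726748e-04],
       [ 3.43661790e-01, -9.39092040e-01,  1.64776560e-03],
       [-9.17739916e-05, -1.78821895e-03, -9.99998397e-01]]), 'wrist_force': array([ 0.47673832, -1.02720175, -0.47394263]), 'torque': array([ 0.00552117, -0.00449325, -0.01157011]), 'grip_force': 0.0, 'finger_gap': 85.35222413761383}
```

View pics/s0.png

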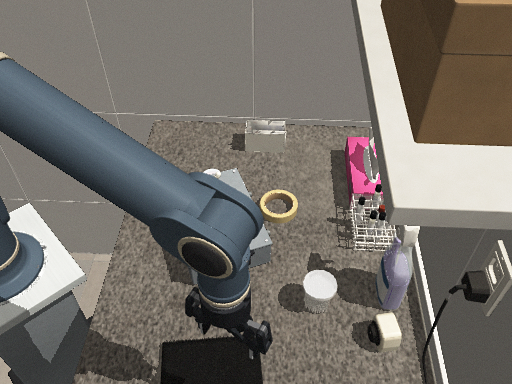

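View pics/d0.png

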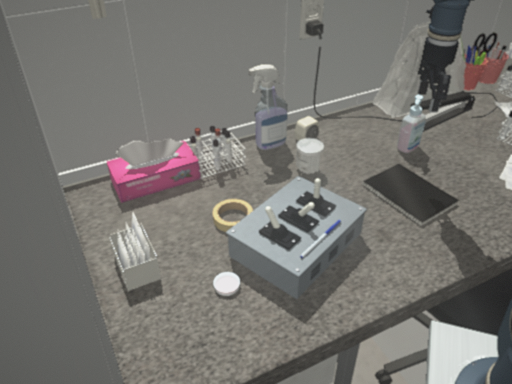

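The scene view shows the arm hiding the box. The side view shows the box around (298,235) with three white levers near (270,217), (306,210) and (317,187), and the pen near (321,238).

```bash
python3 - <<'E'
from h import *
b=cv2.imread("pics/d0.png")[165:310,215:380]
b=cv2.resize(b,None,fx=4.8,fy=4.1*1,interpolation=cv2.INTER_CUBIC) if 0 else cv2.resize(b,None,fx=4,fy=4,interpolation=cv2.INTER_CUBIC)
cv2.imwrite("pics/d0c.png",b)
E
```

```text
(no output)
```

View pics/d0c.png

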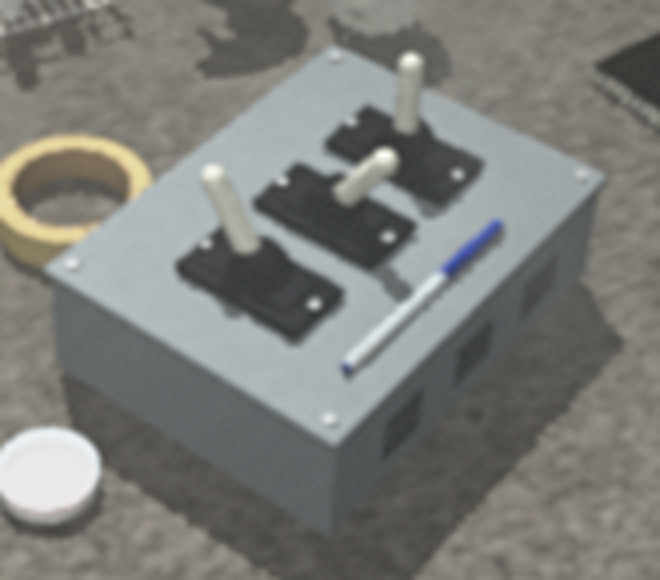

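The lid corners in the crop are at (48,268), (335,442), (603,178) and (335,48). The lever tops are at (212,174) for the left one (leaning back, on), (385,160) for the middle one (off) and (411,63) for the right one (upright, tripped).

```bash
cat > box.py <<'E'
from h import *
C=np.array([onz("side",u/4+215,v/4+165,85) for u,v in((48,268),(335,442),(603,178),(335,48))])[:,:2]
c=C.mean(0); ex=(C[0]-C[1]+C[3]-C[2]);ex/=np.linalg.norm(ex)
ey=(C[0]-C[3]+C[1]-C[2]);ey/=np.linalg.norm(ey)
th=np.arctan2(ex[1]-ey[0],ex[0]+ey[1]); R=np.array([[np.cos(th),-np.sin(th)],[np.sin(th),np.cos(th)]])
E
python3 - <<'E'
from box import *
print(C.round(),c,np.degrees(th),[np.linalg.norm(C[i]-C[i-1]) for i in range(4)])
for (u,v) in((212,174),(385,160),(411,63)):
    o,d=ray("side",u/4+215,v/4+165)
    for z in (145,160): 
        p=o+d*(z-o[2])/d[2]; print(z,R.T@(p[:2]-c))
# intersect with known hinge plane y=+-70,0
for (u,v),y in zip(((212,174),(385,160),(411,63)),(70,0,-70)):
    o,d=ray("side",u/4+215,v/4+165); ob=R.T@(o[:2]-c); db=R.T@d[:2]; s=(y-ob[1])/db[1]
    print("plane",y,ob[0]+s*db[0],o[2]+s*d[2])
for u,v in((348,368),(500,228)):
    print("pen",R.T@(onz("side",u/4+215,v/4+165,90)[:2]-c))
E
```

```text
[[ 610. -192.]
 [ 425. -117.]
 [ 324. -363.]
 [ 506. -439.]] [ 466.4474476  -277.95418087] -22.4798575705095 [np.float64(267.308323060828), np.float64(199.04155953928762), np.float64(266.11118242527624), np.float64(196.69391310115978)]
145 [36.91011525 66.38596612]
160 [26.05225984 79.83830558]
145 [-28.36415831  -3.84893191]
160 [-37.80197945  11.13135963]
145 [ 10.68956029 -84.91926528]
160 [  0.40213002 -68.17529802]
plane 70 33.9931016371948 149.0298201219042
plane 0 -30.789046424112428 148.8539956661383
plane -70 1.5232200296453016 158.3653497828517
pen [-76.609556    91.22343234]
pen [-78.39782642 -52.20630486]
```

Box centre is about (466,-278) with a yaw of -22.5°, and the tripped lever is the one at box y = -70. I'll turn the tool so its x lies along box x, close the fingers, and go behind the lever.

Request:
move_arm --series "0 0 0 0 0 0.124 0; 0 0 0 0 0 0.124 0; 0 0 0 0 0 0.124 0; 0 0 0 0 0 0.124 0; 0 0 0 0 0 0.124 0"

```text
time_s: 0.52
tcp_pos: [231.9, -633.5, 230.7]
ee_rot: [[0.962, -0.272, -0.0], [-0.272, -0.962, 0.001], [-0.001, -0.001, -1.0]]
wrist_force: [0.4, -0.7, -0.5]
finger_gap: 25.2
grip_force: 0.0
```

Request:
move_arm --series "0 0 0 0 0 0.123 0; 0 0 0 0 0 0 0; 0 0 0 0 0 0 0; 0 0 0 0 0 0 0; 0 0 0 0 0 0 0"

```text
time_s: 0.93
tcp_pos: [232.0, -633.8, 231.2]
ee_rot: [[0.925, -0.381, 0.0], [-0.381, -0.925, 0.0], [-0.0, -0.0, -1.0]]
wrist_force: [-0.3, 0.2, -0.1]
finger_gap: 0.1
grip_force: 0.0
```

```bash
python3 - <<'E'
from box import *
s=monitor.state(); T=np.array(s["ee_rot"]); print(T.round(3),s["tcp_pos"],s["finger_gap"])
t=np.r_[c+R@[42,-70],230]; print(T.T@(t-s["tcp_pos"]))
E
```

```text
[[ 0.925 -0.381  0.   ]
 [-0.381 -0.925  0.   ]
 [-0.    -0.    -1.   ]] [ 231.98055765 -633.81914856  231.15422352] 0.09949067197940346
[ 123.24798906 -348.2396291     1.23110794]
```

Request:
move_arm --series "0.013 -0.037 0 0 0 0 0; 0.013 -0.037 0 0 0 0 0; 0.013 -0.037 0 0 0 0 0; 0.013 -0.037 0 0 0 0 0; 0.013 -0.037 0 0 0 0 0"

```text
time_s: 1.35
tcp_pos: [363.6, -486.4, 231.5]
ee_rot: [[0.924, -0.381, 0.0], [-0.381, -0.924, -0.0], [0.0, 0.0, -1.0]]
wrist_force: [0.1, -1.0, 0.3]
finger_gap: -0.1
grip_force: 0.0
```

Request:
move_arm --series "0.013 -0.037 0 0 0 0 0; 0.013 -0.037 0 0 0 0 0; 0.013 -0.037 0 0 0 0 0; 0.013 -0.037 0 0 0 0 0; 0 0 0 0 0 0 0"

```text
time_s: 1.77
tcp_pos: [474.5, -362.0, 231.5]
ee_rot: [[0.93, -0.368, 0.004], [-0.368, -0.93, 0.005], [0.002, -0.006, -1.0]]
wrist_force: [1.6, 1.0, 0.4]
finger_gap: -0.1
grip_force: 0.0
```

```bash
python3 - <<'E'
from box import *
s=monitor.state(); T=np.array(s["ee_rot"])
t=np.r_[c+R@[42,-70],230]; print(T.T@(t-s["tcp_pos"]),s["tcp_pos"])
C2=imaging.calibration("wrist");w=snap("wrist","w1");d=snap("side","d1")[135:327,190:446]
cv2.imwrite("pics/w1d1.png",np.hstack([cv2.resize(w,(400,300)),cv2.resize(d,(400,300))])[:,:,::-1])
E
```

```text
[ 2.45660061 -4.53765982  1.5644652 ] [ 474.52949614 -362.01620884  231.53108692]
```

View pics/w1d1.png

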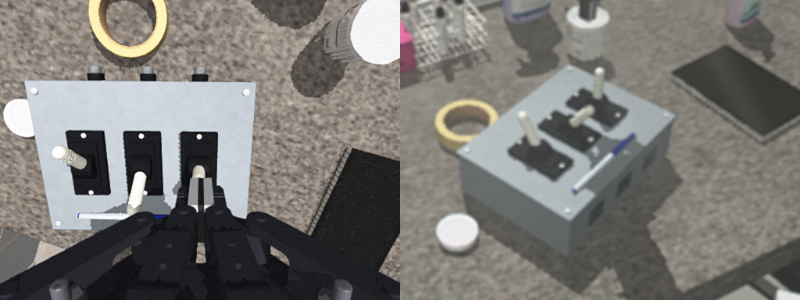

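The wrist view shows the fingers closed at (200,185), in line with the tripped lever at (198,172). The right half shows the levers unchanged, but the gripper isn't visible, so I'll check where it should project.

```bash
python3 - <<'E'
from box import *
s=monitor.state(); T=np.array(s["ee_rot"]); print(proj("side",s["tcp_pos"]),s["tcp_pos"],T.T@(np.r_[c+R@[42,-70],230]-s["tcp_pos"]))
P=np.r_[c+R@[1.5,-70],160]; print(np.array(proj("wrist",P))*400/512, np.array(proj("wrist",s["tcp_pos"]))*400/512)
# wrist estimate of lever top y
p=onz("wrist",198*1.28,172*1.28,160); print(R.T@(p[:2]-c))
for u,v in((35,90),(248,90)):
  print(R.T@(onz("wrist",u*1.28,v*1.28,85)[:2]-c))
E
python3 - <<'E'
import cv2;d=cv2.imread("pics/d1.png");cv2.imwrite("pics/d1b.png",d)
E
```

```text
(np.float64(310.51224370144354), np.float64(146.08341216517124)) [ 468.86871037 -369.0656604   231.38613758] [  5.00148443 -13.23335105   1.39241519]
[185.80863733 188.45682336] [199.03819099 188.30565927]
[ 19.00356933 -81.9417447 ]
[ 90.73308859 110.98882235]
[  92.28888952 -139.8901925 ]
```

View pics/d1b.png

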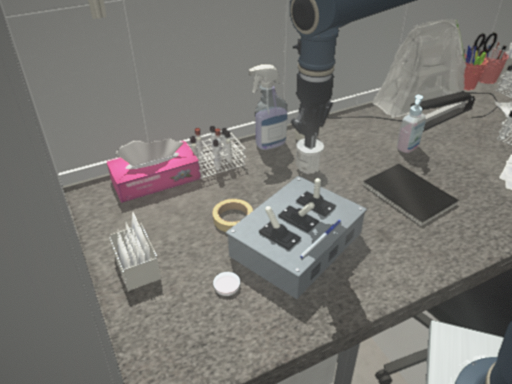

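The gripper is at (310,146), as projected. The earlier pose reading was still settling, so I'll finish the approach and take one more wrist measurement.

Request:
move_arm --series "0.005 -0.007 0 0 0 0 0; 0 -0.006 0 0 0 0 0; 0 0 0 0 0 0 0; 0 0 0 0 0 0 0; 0 0 0 0 0 0 0"

```text
time_s: 2.28
tcp_pos: [476.4, -361.5, 231.3]
ee_rot: [[0.924, -0.383, -0.0], [-0.383, -0.924, -0.0], [-0.0, 0.0, -1.0]]
wrist_force: [-0.2, -0.2, -0.3]
finger_gap: -0.1
grip_force: 0.0
```

```bash
python3 - <<'E'
from box import *
import json
c2=imaging.calibration("wrist");w=snap("wrist","w2")
json.dump({k:np.array(v).tolist() for k,v in c2.items()},open("w2.json","w"))
cv2.imwrite("pics/w2c.png",cv2.resize(w[90:310,20:340],(800,550))[:,:,::-1])
print(R.T@(monitor.state()["tcp_pos"][:2]-c))
E
```

```text
[ 41.1621753  -73.38229212]
```

View pics/w2c.png

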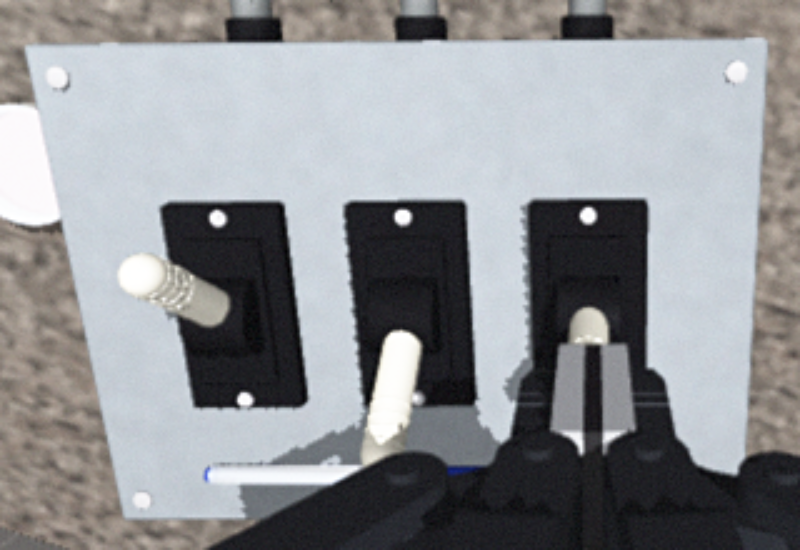

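The fingers are centred (593,345) on the lever, whose lower part shows at (588,320). The lid's back corners are at (27,44) and (765,40), and the bezel spans (528–648, 200).

```bash
python3 - <<'E'
from box import *
import json
k=json.load(open("w2.json"))
f=lambda u,v,z:(R.T@(onz("wrist",u/2.5+20,v/2.5+90,z,k)[:2]-c)).round(1)
print("corners",f(27,44,85),f(765,40,85),f(125,518,85))
print("bezel back",f(528,201,96),f(648,201,96),f(345,203,96),f(465,203,96), "front",f(305,405,96),"lever sides low",f(570,330,120),f(608,330,120))
E
```

```text
corners [102.9 131.6] [ 104.1 -137.9] [-99.  130.9]
bezel back [ 46.5 -50.8] [ 46.4 -95.5] [45.8 17.4] [ 45.7 -27.3] front [-37.9  41.3] lever sides low [  4.7 -66.7] [  4.7 -80.3]
```

The box centre is really at (+2.5,-3) in my frame, so the lever is at y = -73 and the tool is lined up. Lowering beside it.

Request:
move_arm --series "0 0 0.03 0 0 0 0; 0 0 0.03 0 0 0 0; 0 0 0.02 0 0 0 0; 0 0 0.012 0 0 0 0; 0 0 0 0 0 0 0"

```text
time_s: 2.75
tcp_pos: [475.2, -360.1, 136.6]
ee_rot: [[0.924, -0.383, -0.005], [-0.383, -0.924, 0.003], [-0.005, -0.001, -1.0]]
wrist_force: [-0.4, 0.4, 0.9]
finger_gap: 0.3
grip_force: 0.0
```

Request:
move_arm --series "-0.004 0 0 0 0 0 0; -0.004 0 0 0 0 0 0; -0.004 0 0 0 0 0 0; 0 0 0 0 0 0 0; 0 0 0 0 0 0 0"

```text
time_s: 3.17
tcp_pos: [466.0, -356.5, 140.5]
ee_rot: [[0.924, -0.382, 0.002], [-0.382, -0.924, -0.001], [0.002, 0.0, -1.0]]
wrist_force: [-0.3, -0.5, -0.1]
finger_gap: -0.0
grip_force: 0.0
```

Request:
move_arm --series "-0.003 0 0 0 0 0 0; -0.003 0 0 0 0 0 0; -0.003 0 0 0 0 0 0; 0 0 0 0 0 0 0; 0 0 0 0 0 0 0"

```text
time_s: 3.58
tcp_pos: [457.9, -352.9, 139.6]
ee_rot: [[0.924, -0.382, 0.001], [-0.382, -0.924, -0.0], [0.001, 0.0, -1.0]]
wrist_force: [1.3, -1.1, -0.3]
finger_gap: -0.3
grip_force: 0.6
```

Request:
move_arm --series "-0.001 0 0 0 0 0 0; -0.001 0 0 0 0 0 0; -0.001 0 0 0 0 0 0; -0.001 0 0 0 0 0 0; 0 0 0 0 0 0 0"

```text
time_s: 4.0
tcp_pos: [453.9, -351.3, 139.5]
ee_rot: [[0.924, -0.382, 0.0], [-0.382, -0.924, -0.0], [0.0, 0.0, -1.0]]
wrist_force: [1.3, -1.1, 1.4]
finger_gap: 0.2
grip_force: 1.2
```

Request:
move_arm --series "-0.001 0 0 0 0 0 0; -0.001 0 0 0 0 0 0; 0 0 0 0 0 0 0; 0 0 0 0 0 0 0; 0 0 0 0 0 0 0"

```text
time_s: 4.42
tcp_pos: [451.8, -350.4, 139.2]
ee_rot: [[0.924, -0.382, -0.0], [-0.382, -0.924, 0.0], [-0.0, -0.0, -1.0]]
wrist_force: [2.9, -0.9, 0.8]
finger_gap: -0.1
grip_force: 1.1
```

Request:
move_arm --series "-0.001 0 0 0 0 0 0; -0.001 0 0 0 0 0 0; -0.001 0 0 0 0 0 0; 0 0 0 0 0 0 0; 0 0 0 0 0 0 0"

```text
time_s: 4.83
tcp_pos: [448.9, -349.2, 139.2]
ee_rot: [[0.924, -0.382, -0.001], [-0.382, -0.924, 0.0], [-0.001, -0.0, -1.0]]
wrist_force: [1.9, -0.1, -0.2]
finger_gap: -0.2
grip_force: 0.9
```

Request:
move_arm --series "-0.001 0 0 0 0 0 0; -0.001 0 0 0 0 0 0; 0 0 0 0 0 0 0; 0 0 0 0 0 0 0; 0 0 0 0 0 0 0"

```text
time_s: 5.25
tcp_pos: [447.2, -348.4, 139.2]
ee_rot: [[0.924, -0.382, -0.001], [-0.382, -0.924, 0.0], [-0.001, -0.0, -1.0]]
wrist_force: [1.7, -0.7, 0.2]
finger_gap: -0.2
grip_force: 0.8
```

Request:
move_arm --series "-0.001 0 0 0 0 0 0; -0.001 0 0 0 0 0 0; -0.001 0 0 0 0 0 0; 0 0 0 0 0 0 0; 0 0 0 0 0 0 0"

```text
time_s: 5.67
tcp_pos: [444.5, -347.3, 139.4]
ee_rot: [[0.924, -0.382, -0.0], [-0.382, -0.924, 0.0], [-0.0, -0.0, -1.0]]
wrist_force: [1.9, -1.0, 0.3]
finger_gap: 0.2
grip_force: 0.9
```

Request:
move_arm --series "-0.001 0 0 0 0 0 0; -0.001 0 0 0 0 0 0; -0.001 0 0 0 0 0 0; 0 0 0 0 0 0 0; 0 0 0 0 0 0 0"

```text
time_s: 6.08
tcp_pos: [441.6, -346.2, 139.3]
ee_rot: [[0.924, -0.382, -0.0], [-0.382, -0.924, 0.0], [-0.0, -0.0, -1.0]]
wrist_force: [1.6, -1.0, 0.3]
finger_gap: -0.4
grip_force: 0.9
```

Request:
move_arm --series "-0.001 0 0 0 0 0 0; -0.001 0 0 0 0 0 0; -0.001 0 0 0 0 0 0; 0 0 0 0 0 0 0; 0 0 0 0 0 0 0"

```text
time_s: 6.5
tcp_pos: [438.8, -345.0, 139.3]
ee_rot: [[0.924, -0.382, -0.0], [-0.382, -0.924, 0.0], [-0.0, -0.0, -1.0]]
wrist_force: [1.2, -0.9, -0.9]
finger_gap: 0.2
grip_force: 0.9
```

Request:
move_arm --series "-0.001 0 0 0 0 0 0; -0.001 0 0 0 0 0 0; -0.001 0 0 0 0 0 0; 0 0 0 0 0 0 0; 0 0 0 0 0 0 0"

```text
time_s: 6.92
tcp_pos: [436.3, -344.0, 139.4]
ee_rot: [[0.924, -0.382, 0.0], [-0.382, -0.924, -0.0], [0.0, 0.0, -1.0]]
wrist_force: [2.2, -1.3, -0.0]
finger_gap: 0.1
grip_force: 1.1
```

Request:
move_arm --series "-0.001 0 0 0 0 0 0; -0.001 0 0 0 0 0 0; 0 0 0 0 0 0 0; 0 0 0 0 0 0 0; 0 0 0 0 0 0 0"

```text
time_s: 7.33
tcp_pos: [435.5, -343.7, 139.8]
ee_rot: [[0.924, -0.382, 0.002], [-0.382, -0.924, -0.001], [0.003, 0.0, -1.0]]
wrist_force: [4.6, -2.5, 0.4]
finger_gap: 0.2
grip_force: 2.4
```

Request:
move_arm --series "-0.001 0 0 0 0 0 0; -0.001 0 0 0 0 0 0; 0 0 0 0 0 0 0; 0 0 0 0 0 0 0; 0 0 0 0 0 0 0"

```text
time_s: 7.75
tcp_pos: [434.8, -343.4, 140.3]
ee_rot: [[0.924, -0.382, 0.005], [-0.382, -0.924, -0.003], [0.005, 0.001, -1.0]]
wrist_force: [6.6, -2.9, 0.5]
finger_gap: 0.2
grip_force: 3.2
```

Request:
move_arm --series "-0.001 0 0.001 0 0 0 0; -0.001 0 0.001 0 0 0 0; 0 0 0 0 0 0 0; 0 0 0 0 0 0 0; 0 0 0 0 0 0 0"

```text
time_s: 8.17
tcp_pos: [434.1, -343.2, 139.6]
ee_rot: [[0.924, -0.382, 0.007], [-0.382, -0.924, -0.004], [0.008, 0.001, -1.0]]
wrist_force: [6.6, -2.6, 6.7]
finger_gap: -0.3
grip_force: 4.6
```

Request:
move_arm --series "-0.001 0 0.001 0 0 0 0; 0 0 0 0 0 0 0; 0 0 0 0 0 0 0; 0 0 0 0 0 0 0; 0 0 0 0 0 0 0"

```text
time_s: 8.58
tcp_pos: [433.0, -342.8, 138.7]
ee_rot: [[0.924, -0.382, 0.007], [-0.382, -0.924, -0.004], [0.008, 0.001, -1.0]]
wrist_force: [5.3, -2.3, 7.4]
finger_gap: -0.2
grip_force: 4.6
```

Request:
move_arm --series "-0.001 0 0 0 0 0 0; -0.001 0 0 0 0 0 0; 0 0 0 0 0 0 0; 0 0 0 0 0 0 0; 0 0 0 0 0 0 0"

```text
time_s: 9.0
tcp_pos: [431.6, -342.2, 138.3]
ee_rot: [[0.924, -0.382, 0.008], [-0.382, -0.924, -0.005], [0.009, 0.001, -1.0]]
wrist_force: [7.7, -3.8, 3.7]
finger_gap: -0.5
grip_force: 4.5
```

Request:
move_arm --series "-0.001 0 0 0 0 0 0; -0.001 0 0 0 0 0 0; 0 0 0 0 0 0 0; 0 0 0 0 0 0 0; 0 0 0 0 0 0 0"

```text
time_s: 9.42
tcp_pos: [429.9, -341.5, 138.4]
ee_rot: [[0.924, -0.382, 0.008], [-0.382, -0.924, -0.005], [0.009, 0.001, -1.0]]
wrist_force: [8.2, -2.4, 4.1]
finger_gap: 0.0
grip_force: 4.5
```

Request:
move_arm --series "-0.001 0 0 0 0 0 0; -0.001 0 0 0 0 0 0; 0 0 0 0 0 0 0; 0 0 0 0 0 0 0; 0 0 0 0 0 0 0"

```text
time_s: 9.83
tcp_pos: [428.4, -340.9, 138.5]
ee_rot: [[0.924, -0.382, 0.009], [-0.382, -0.924, -0.005], [0.01, 0.001, -1.0]]
wrist_force: [8.8, -3.6, 3.3]
finger_gap: 0.0
grip_force: 4.7
```

Request:
move_arm --series "-0.001 0 0 0 0 0 0; -0.001 0 0 0 0 0 0; 0 0 0 0 0 0 0; 0 0 0 0 0 0 0; 0 0 0 0 0 0 0"

```text
time_s: 10.25
tcp_pos: [427.6, -340.6, 139.1]
ee_rot: [[0.924, -0.382, 0.011], [-0.381, -0.924, -0.006], [0.013, 0.002, -1.0]]
wrist_force: [9.7, -4.9, 4.2]
finger_gap: 0.2
grip_force: 5.6
```

Request:
move_arm --series "-0.001 0 0 0 0 0 0; -0.001 0 0 0 0 0 0; 0 0 0 0 0 0 0; 0 0 0 0 0 0 0; 0 0 0 0 0 0 0"

```text
time_s: 10.67
tcp_pos: [426.9, -340.4, 139.6]
ee_rot: [[0.924, -0.381, 0.014], [-0.381, -0.924, -0.008], [0.016, 0.002, -1.0]]
wrist_force: [11.1, -5.0, 5.2]
finger_gap: 0.2
grip_force: 6.4
```

Request:
move_arm --series "-0.001 0 0 0 0 0 0; -0.001 0 0 0 0 0 0; 0 0 0 0 0 0 0; 0 0 0 0 0 0 0; 0 0 0 0 0 0 0"

```text
time_s: 11.08
tcp_pos: [425.8, -340.1, 140.1]
ee_rot: [[0.924, -0.381, 0.015], [-0.381, -0.924, -0.009], [0.018, 0.002, -1.0]]
wrist_force: [12.5, -5.7, 5.7]
finger_gap: -0.1
grip_force: 7.1
```

Request:
move_arm --series "-0.001 0 0 0 0 0 0; -0.001 0 0 0 0 0 0; 0 0 0 0 0 0 0; 0 0 0 0 0 0 0; 0 0 0 0 0 0 0"

```text
time_s: 11.5
tcp_pos: [424.6, -339.6, 140.5]
ee_rot: [[0.924, -0.381, 0.017], [-0.381, -0.924, -0.01], [0.019, 0.003, -1.0]]
wrist_force: [13.2, -4.6, 6.8]
finger_gap: 0.2
grip_force: 7.6
```

Request:
move_arm --series "-0.001 0 0 0 0 0 0; 0 0 0 0 0 0 0; 0 0 0 0 0 0 0; 0 0 0 0 0 0 0; 0 0 0 0 0 0 0"

```text
time_s: 11.92
tcp_pos: [424.2, -339.5, 140.7]
ee_rot: [[0.924, -0.381, 0.018], [-0.381, -0.924, -0.01], [0.021, 0.003, -1.0]]
wrist_force: [13.7, -6.1, 6.4]
finger_gap: -0.0
grip_force: 8.0
```

Request:
move_arm --series "-0.001 0 0 0 0 0 0; 0 0 0 0 0 0 0; 0 0 0 0 0 0 0; 0 0 0 0 0 0 0; 0 0 0 0 0 0 0"

```text
time_s: 12.33
tcp_pos: [423.8, -339.4, 141.0]
ee_rot: [[0.924, -0.381, 0.019], [-0.381, -0.924, -0.011], [0.022, 0.003, -1.0]]
wrist_force: [15.0, -6.4, 7.1]
finger_gap: 0.1
grip_force: 8.4
```

Request:
move_arm --series "0.01 0 0 0 0 0 0; 0.02 0 0 0 0 0 0; 0.01 0 0 0 0 0 0; 0 0 -0.02 0 0 0 0; 0 0 -0.03 0 0 0 0"

```text
time_s: 12.75
tcp_pos: [449.1, -348.5, 182.8]
ee_rot: [[0.924, -0.382, -0.01], [-0.382, -0.924, 0.006], [-0.011, -0.002, -1.0]]
wrist_force: [0.3, 0.7, -0.1]
finger_gap: -0.2
grip_force: 0.0
```

Request:
move_arm --series "-0.02 0 -0.005 0 0 0 0; -0.02 0 0 0 0 0 0; -0.02 0 0 0 0 0 0; -0.02 0 0 0 0 0 0; 0 0 0 0 0 0 0"

```text
time_s: 13.17
tcp_pos: [372.7, -317.9, 190.1]
ee_rot: [[0.923, -0.384, -0.007], [-0.384, -0.923, 0.004], [-0.008, -0.001, -1.0]]
wrist_force: [-1.2, -0.1, -0.6]
finger_gap: -0.2
grip_force: 0.0
```

```bash
python3 - <<'E'
from box import *
s=monitor.state(); print(s["tcp_pos"], R.T@(s["tcp_pos"][:2]-c)-[2.5,-73])
w=snap("wrist","w3");d=snap("side","d3")[165:310,215:409]
cv2.imwrite("pics/w3d3.png",np.hstack([cv2.resize(w,(400,300)),cv2.resize(d,(400,300))])[:,:,::-1])
E
```

```text
[ 372.70526396 -317.89469213  190.08457108] [-73.84749221   0.25127637]
```

View pics/w3d3.png

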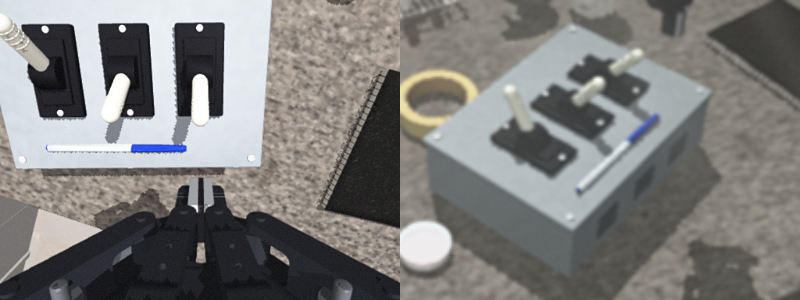

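The wrist view shows the tripped lever now off, with its top at (200,115), beyond the fingers at (200,185). The neighbours and the pen haven't moved. Lowering in front of it, then throwing it on.

Request:
move_arm --series "0 0 0.015 0 0 0 0; 0 0 0.02 0 0 0 0; 0 0 0.015 0 0 0 0; 0 0 0.008 0 0 0 0; 0 0 0 0 0 0 0"

```text
time_s: 13.68
tcp_pos: [377.4, -319.1, 131.3]
ee_rot: [[0.924, -0.382, -0.004], [-0.382, -0.924, 0.003], [-0.005, -0.001, -1.0]]
wrist_force: [-0.0, 0.5, 0.0]
finger_gap: -0.1
grip_force: 0.0
```

Request:
move_arm --series "0.004 0 0 0 0 0 0; 0.004 0 0 0 0 0 0; 0.004 0 0 0 0 0 0; 0.003 0 0 0 0 0 0; 0.003 0 0 0 0 0 0"

```text
time_s: 14.1
tcp_pos: [394.5, -326.7, 133.7]
ee_rot: [[0.924, -0.382, -0.001], [-0.382, -0.924, 0.001], [-0.001, 0.0, -1.0]]
wrist_force: [-3.4, 2.0, 1.0]
finger_gap: 0.0
grip_force: 2.0
```

Request:
move_arm --series "0.003 0 0 0 0 0 0; 0.003 0 0 0 0 0 0; 0.003 0 0 0 0 0 0; 0.003 0 0 0 0 0 0; 0.003 0 0 0 0 0 0"

```text
time_s: 14.52
tcp_pos: [408.8, -332.6, 133.3]
ee_rot: [[0.924, -0.382, -0.0], [-0.382, -0.924, 0.0], [-0.0, -0.0, -1.0]]
wrist_force: [-3.0, 1.2, 1.0]
finger_gap: 0.1
grip_force: 1.8
```

Request:
move_arm --series "0.003 0 0 0 0 0 0; 0.003 0 0 0 0 0 0; 0.003 0 0 0 0 0 0; 0.003 0 0 0 0 0 0; 0.003 0 0 0 0 0 0"

```text
time_s: 14.93
tcp_pos: [423.0, -338.4, 133.4]
ee_rot: [[0.924, -0.382, 0.001], [-0.382, -0.924, -0.0], [0.001, 0.0, -1.0]]
wrist_force: [-3.7, 0.6, -0.4]
finger_gap: 0.1
grip_force: 1.4
```

Request:
move_arm --series "0.002 0 0 0 0 0 0; 0.002 0 0 0 0 0 0; 0.002 0 0 0 0 0 0; 0.001 0 0 0 0 0 0; 0 0 0 0 0 0 0"

```text
time_s: 15.35
tcp_pos: [429.3, -341.0, 133.3]
ee_rot: [[0.924, -0.382, 0.0], [-0.382, -0.924, -0.0], [0.0, 0.0, -1.0]]
wrist_force: [-2.2, 0.7, 0.9]
finger_gap: 0.1
grip_force: 1.1
```

Request:
move_arm --series "0.002 0 0 0 0 0 0; 0.002 0 0 0 0 0 0; 0.002 0 0 0 0 0 0; 0.001 0 0 0 0 0 0; 0 0 0 0 0 0 0"

```text
time_s: 15.77
tcp_pos: [436.0, -343.8, 133.3]
ee_rot: [[0.924, -0.382, 0.001], [-0.382, -0.924, -0.0], [0.001, 0.0, -1.0]]
wrist_force: [-1.7, 0.3, 0.6]
finger_gap: 0.2
grip_force: 1.1
```

Request:
move_arm --series "0.001 0 0 0 0 0 0; 0.001 0 0 0 0 0 0; 0.001 0 0 0 0 0 0; 0.001 0 0 0 0 0 0; 0 0 0 0 0 0 0"

```text
time_s: 16.18
tcp_pos: [439.3, -345.2, 133.2]
ee_rot: [[0.924, -0.382, 0.0], [-0.382, -0.924, -0.0], [0.0, 0.0, -1.0]]
wrist_force: [-2.8, 0.5, 0.7]
finger_gap: -0.1
grip_force: 1.2
```

Request:
move_arm --series "0.001 0 0 0 0 0 0; 0.001 0 0 0 0 0 0; 0.001 0 0 0 0 0 0; 0.001 0 0 0 0 0 0; 0 0 0 0 0 0 0"

```text
time_s: 16.6
tcp_pos: [443.2, -346.9, 133.4]
ee_rot: [[0.924, -0.382, 0.001], [-0.382, -0.924, -0.0], [0.001, 0.0, -1.0]]
wrist_force: [-1.4, 0.7, 0.5]
finger_gap: 0.1
grip_force: 1.2
```

Request:
move_arm --series "0.001 0 0 0 0 0 0; 0.001 0 0 0 0 0 0; 0.001 0 0 0 0 0 0; 0 0 0 0 0 0 0; 0 0 0 0 0 0 0"

```text
time_s: 17.02
tcp_pos: [446.0, -348.0, 133.5]
ee_rot: [[0.924, -0.382, 0.001], [-0.382, -0.924, -0.001], [0.001, 0.0, -1.0]]
wrist_force: [-2.0, 1.6, -0.2]
finger_gap: 0.0
grip_force: 1.0
```

x is now about +5.5 mm from the pivot, so the stop should be close. I'll keep on until the force rises.

Request:
move_arm --series "0.001 0 0 0 0 0 0; 0.001 0 0 0 0 0 0; 0.001 0 0 0 0 0 0; 0 0 0 0 0 0 0; 0 0 0 0 0 0 0"

```text
time_s: 17.43
tcp_pos: [448.7, -349.1, 133.4]
ee_rot: [[0.924, -0.382, 0.001], [-0.382, -0.924, -0.0], [0.001, 0.0, -1.0]]
wrist_force: [-2.2, -0.2, 0.1]
finger_gap: -0.1
grip_force: 0.9
```

Request:
move_arm --series "0.001 0 0 0 0 0 0; 0.001 0 0 0 0 0 0; 0.001 0 0 0 0 0 0; 0 0 0 0 0 0 0; 0 0 0 0 0 0 0"

```text
time_s: 17.85
tcp_pos: [450.9, -350.0, 133.3]
ee_rot: [[0.924, -0.382, -0.0], [-0.382, -0.924, 0.0], [-0.0, -0.0, -1.0]]
wrist_force: [-4.3, 0.6, 1.3]
finger_gap: 0.0
grip_force: 1.9
```

Force is rising at the ON stop. I'll push a little more to make sure.

Request:
move_arm --series "0.001 0 0 0 0 0 0; 0.001 0 0 0 0 0 0; 0.001 0 0 0 0 0 0; 0 0 0 0 0 0 0; 0 0 0 0 0 0 0"

```text
time_s: 18.27
tcp_pos: [451.2, -350.1, 133.1]
ee_rot: [[0.924, -0.383, -0.006], [-0.383, -0.924, 0.003], [-0.006, -0.001, -1.0]]
wrist_force: [-8.8, 3.7, 6.4]
finger_gap: -0.2
grip_force: 5.9
```

Request:
move_arm --series "0.001 0 0 0 0 0 0; 0.001 0 0 0 0 0 0; 0 0 0 0 0 0 0; 0 0 0 0 0 0 0; 0 0 0 0 0 0 0"

```text
time_s: 18.68
tcp_pos: [451.4, -350.2, 132.9]
ee_rot: [[0.924, -0.383, -0.009], [-0.383, -0.924, 0.005], [-0.01, -0.001, -1.0]]
wrist_force: [-11.5, 5.6, 9.7]
finger_gap: -0.0
grip_force: 8.5
```

It's firmly against the ON stop. Backing off and up.

Request:
move_arm --series "-0.01 0 0 0 0 0 0; -0.02 0 0 0 0 0 0; -0.02 0 0 0 0 0 0; 0 0 -0.03 0 0 0 0; 0 0 -0.03 0 0 0 0"

```text
time_s: 19.1
tcp_pos: [408.6, -332.2, 192.9]
ee_rot: [[0.924, -0.383, -0.001], [-0.383, -0.924, 0.001], [-0.001, -0.001, -1.0]]
wrist_force: [1.6, -0.1, 0.8]
finger_gap: 0.1
grip_force: 0.0
```

Request:
move_arm --series "-0.01 0 -0.02 0 0 0 0; -0.02 0 -0.02 0 0 0 0; -0.02 0 0 0 0 0 0; 0 0 0 0 0 0 0; 0 0 0 0 0 0 0"

```text
time_s: 19.52
tcp_pos: [363.9, -314.2, 234.3]
ee_rot: [[0.924, -0.383, 0.004], [-0.383, -0.924, -0.002], [0.004, 0.001, -1.0]]
wrist_force: [0.7, 0.5, -0.2]
finger_gap: 0.2
grip_force: 0.0
```

```bash
python3 - <<'E'
from box import *
w=snap("wrist","w4");d=snap("side","d4")[165:310,215:409]
cv2.imwrite("pics/w4d4.png",np.hstack([cv2.resize(w,(400,300)),cv2.resize(d,(400,300))])[:,:,::-1])
print(monitor.state()["tcp_pos"],monitor.state()["wrist_force"])
E
```

```text
[ 364.52481661 -314.10046836  233.49276699] [-0.16477671 -0.11013899  1.35415187]
```

View pics/w4d4.png

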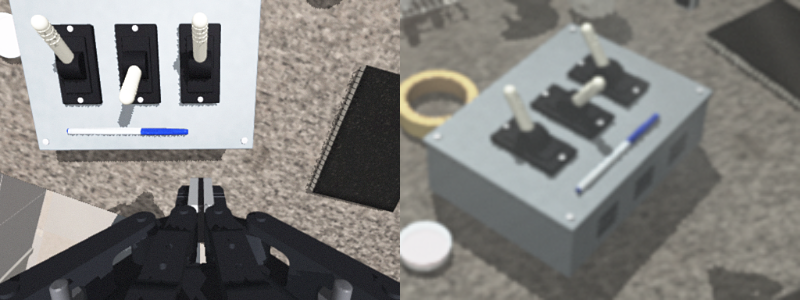

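The reset lever now leans away, parallel to its ON neighbour: tops at (593,33) and (512,92) in the side view. The off lever and the pen are unmoved, and the gripper is clear.

```bash
python3 -c "
from cell import ticket
print(ticket.finish_job())"
```

```text
the job is handed in; nothing more can be done
None
```

I reset the tripped breaker and handed the job in at about 20 s: its lever was pushed off against the end stop with a peak of about 18 N, then thrown fully on and released. In the last pictures the other two levers and the pen had not moved; the hand-in gave no verdict.

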